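Seat the slatted back of a gouge rack in its slotted foot

ROBOT

A 7-joint arm with a two-finger parallel gripper is mounted at the origin on the work surface. World frame = base frame: x ahead of the robot, y to its left, z up, the work surface at z = 0. Lengths are in mm, angles in rad, forces in N, time in s.
With the tool pointing down it reaches from about 350 to 900 mm from the base axis. Payload 19.9 kg.
Tool frame: the origin (TCP) lies at the very end of the fingers, on their centre line; the grasp point (between the pads) lies 19 mm behind it; z points along the fingers, y is the line along which they close (so a half turn about z gives the same grasp; the last joint's range is limited). The gripper opens to 85 mm and grips with 20 to 120 N. Pads are 22 mm wide; open, the fingers measure 114 mm over their backs; the gripper's body (76 mm by 85 mm) begins 54 mm behind the grasp point. The pads swing forward as they close: fully open they stand 13 mm farther back than shut.
Start: joints at [1.103, 0.417, -0.01, 1.614, 0.005, 1.111, -0.053], TCP at [258.149, -569.175, 231.26] pointing down, gripper open.
Joint ranges: [-2.81, 2.81], [-0.39, 2.02], [-1.27, 1.25], [0.06, 2.57], [-1.19, 4.33], [0.19, 2], [-2.82, 2.82]. Speed limits (rad/s): [1.89, 1.89, 2.39, 2.39, 3.01, 3.01, 3.01].

INTERFACE

Orientations are given as a 3x3 rotation matrix whose columns are the frame's x, y, z axes.
In Python, from cell import monitor, grab_frame, get_calibration, ticket gives the robot as it stands.
- The arm moves only by the shell command python3 -m creep 'ROWS'. ROWS is JSON, a list of rows, each a list of 5 numbers: the shift along the tool's x, y, z in cm, then the turn about the tool's z in rad, then the finger opening in cm, from 0 to 8.54. A call has 1 to 8 rows; each row shifts and turns the commanded pose from where the row before left it, along the tool's axes as they then stand; what a row does not reach is not made up. A row lasts 1/10 s, in which the tool goes at most 50 mm and 8.59 degrees, less where a joint would pass 70% of its speed; a pose out of reach is approached as far as the arm can. A call is refused whole if a number of a shift passes 5 or a number of a turn 0.15, either way. A call with a gripper value outside its range is refused whole. The fingers move at their own pace and stop on an object; the grip force is fixed at half the most. Time passes only in rows, so rows that do not move let the fingers close. It gives the time, the measured TCP pose, the force, the opening and the grip force at its end, in the units of the state.
- monitor.read_state(): the state, without advancing time (a new reading comes with each control period).
- grab_frame(name): name is "side" or "top" or "wrist"; returns the picture (480x640x3 uint8, red, green, blue); there is no depth.
- get_calibration(name): a dict with "K" (3x3 intrinsics, pixels), "R" (3x3) and "t" (3): a world point X has camera coordinates R X + t; the wrist camera has in their place "T_tool_cam" (4x4, takes a point from camera to tool coordinates, whose origin is the TCP and whose axes are the flange's). Camera axes: x right, y down, z forward; pixel columns grow to the right and rows downward; lengths in mm; the calibration is good to about 2 mm. The wrist camera is an equidistant fisheye: a pixel r from the principal point sees the ray r / f radians off the axis. A picture is of the moment at which its call begins: read the wrist's pose just before it. get_calibration takes no time and is no camera call.
- ticket.job_done(): hands the job in; it is judged then, once.
The state is a dict: "t": time; "qpos": joint angles; "joint_vel": joint speeds; "joint_efforts": joint torques, N m; "position": TCP position; "ee_rot": TCP orientation; "wrist_force": force on the tool from outside, world axes, zero at the start; "ft_torque": the same for the moment, N m; "width": finger opening in mm; "gripper_force": force on a finger pad.
Only numpy, scipy, OpenCV 4.12 (cv2) and the standard library are available. Lean on these libraries where they do the work, as an engineer would, in place of code of your own. Each camera call takes 0.05 s, during which the arm holds its last target. There are 200 camera calls.

TASK

Lift the slatted wooden back out of the two-post stand and fit it to the slotted foot lying in the assembly cradle: feel for the slots, let all five tenons enter their own slots together, press the back gently but firmly down until its shoulders are fully home on the foot, then let go. Never push it against the foot with more than 35 N, and leave the other things on the bench where they are.

Things in the scene. Friction and masses are not known exactly. Their poses are not given: they have to be found in the camera images.
- back: slatted back, a comb of medium-brown wood, 0.13 to 0.25 kg, 220 x 16 x 90 high. Origin at tenon-tip level in the middle of its length and thickness; z up the slats, y along the rail, x through the thickness. Symmetric: fits either way round. Hangs tenons down with the rail's ends in the stand's notches, up to 5 off the stand's middle along y
- back_rail (a point): centre of the rail, 75 above the tenon tips, axes as the back. Rail 220 long (y) x 16 thick (x), z 60 to 90 above the tips. Grip its middle across the thickness
- back_shoulder (a point): middle of the back at shoulder level, 20 above the tips. Five slats 20 wide (y) x 14 thick at y = -72, -36, 0, 36, 72, from here 40 up to the rail; each ends below in a tenon 12 wide x 14 thick x 20 long, leaving a 4 shoulder on either side
- stand: fixed plywood stand, origin under its middle on the bench; y along its length. Base board 70 x 240 x 10; two posts 16 wide (y) at y = -96 and 96, each with an open-topped notch 19 wide (x), floor at z = 80, rims at z = 92. Between the posts (176 free) nothing stands above z = 10
- cradle: fixed plywood assembly cradle, origin under its middle on the bench; y along its length. Base board 90 x 260 x 16, rims 28 high at the sides, 38 at the ends. In it lies the slotted foot, a pale wooden bar 50 (x) x 200 (y) x 40, centred in x and parallel to the cradle. When home the back's origin is at z = 40 of the cradle
- foot_level (a point): point fixed to the cradle above its middle, 60 up: the height of the foot's top. The foot itself stands anywhere from 12 toward -y to 12 toward +y of this point, different each time; no pose tells this shift, it must be seen or felt. Sideways forces under 60 N do not move the foot. It rests on foam that gives 1 per 5 N of push (6 at most) and comes back
- slot_floor (a point): point fixed to the cradle 24 below foot_level: the floor level of the slots. Five slots are sawn right across the foot (open to -x and +x), 14 wide (y), 24 deep, 36 apart, the middle one in the foot's middle; lands between are 22 wide
- leaf_level (a point): point fixed to the cradle 12.5 below foot_level: the level of the bulge of two bent brass leaf springs in the two walls of the middle slot. They begin 3 below the foot's top and nip the middle tenon on the way down, so the back does not sink home by its own weight but must be pushed: about 6 to 12 N, up to 18 N if the back is held off the slots' centre
- glue: bystander: white glue bottle, 56 diameter x 150, origin under its middle
- driver: bystander: screwdriver lying at the far side, origin under its middle
- scrap: bystander: test piece, a small flat-lying three-toothed comb, 95 x 100 x 14, origin under its middle
- pencil: bystander: flat red pencil, 176 x 14 x 8, lying on the bench between stand and cradle, origin under its middle
- blank: bystander: dark round bowl blank, 110 diameter x 45, origin under its middle
- knobturn: bystander: small turned wooden knob standing upright, 44 diameter x 70, origin under its middle
Mind the look-alikes: they are no part of the job. Leave any purple or white look-alike of the back alone.

How it is judged:
By the outcome, as a careful person would: the job done as asked, in the order asked, and still so for the second after the job is handed in, with the robot touching nothing.
It also fails if it takes over 69 s, if anything falls off the work surface, if the arm or the gripper's body presses on something with over 40 N, if the wrist force passes 120 N, or if a joint passes its speed limit or range.

## Working session

There is one attempt and no reset: what is moved stays moved. The work goes in short steps, Python scripts to look and compute and a shell command to move; the robot and the scene stay as the last step left them, time stands still between calls to the robot, and variables do not carry over. Pictures are saved under pics/ and viewed, at most 10 in all, crops included, and the job is handed in when it is done.

```bash
mkdir -p pics
cat > h.py <<'E'
import numpy as np, cv2
from cell import monitor, grab_frame, get_calibration, ticket
def save(n,im): cv2.imwrite('pics/'+n,cv2.cvtColor(im,cv2.COLOR_RGB2BGR))
def ray(name,uv,z):
    c=get_calibration(name);K=np.array(c['K']);R=np.array(c['R']);t=np.array(c['t']).ravel()
    uv=np.atleast_2d(uv);d=(R.T@np.linalg.inv(K)@np.c_[uv,np.ones(len(uv))].T).T
    C=-R.T@t
    return C+d*((z-C[2])/d[:,2])[:,None]
def proj(name,X):
    c=get_calibration(name);K=np.array(c['K']);p=(np.array(c['R'])@np.atleast_2d(X).T).T+np.array(c['t']).ravel()
    p=p@K.T;return p[:,:2]/p[:,2:]
E
python3 - <<'E'
from h import *
for n in('top','side'):
    im=grab_frame(n);save(n+'0.png',im);np.save(n+'0.npy',im);c=get_calibration(n);print(n,np.round(-np.array(c['R']).T@np.array(c['t']).ravel()),np.round(c['K'],1).tolist())
s=monitor.read_state();print(s)
print(get_calibration('wrist'))
E
```

```text
top [ 419.   41. 1289.] [[505.6, 0.0, 315.5], [0.0, 505.6, 239.0], [0.0, 0.0, 1.0]]
side [-203.  804.  951.] [[530.4, 0.0, 320.9], [0.0, 530.4, 236.7], [0.0, 0.0, 1.0]]
{'t': 0.1, 'qpos': array([ 1.10351701,  0.4178926 , -0.01030982,  1.61412256,  0.00470587,
        1.11070411, -0.052989  ]), 'joint_vel': array([-0.00028199, -0.00115684,  0.00064906, -0.00151326,  0.00014117,
       -0.00191393, -0.0011108 ]), 'joint_efforts': array([ 9.32309049e-04, -8.65818071e+01,  6.80363942e-01, -4.35633767e+01,
        1.92427018e-02,  4.95832355e-03, -6.72923170e-05]), 'position': array([ 258.00627477, -568.91093164,  230.73272554]), 'ee_rot': array([[ 9.10705591e-01,  4.13055735e-01, -5.34738812e-04],
       [ 4.13056072e-01, -9.10705085e-01,  9.64669268e-04],
       [-8.85271808e-05, -1.09940681e-03, -9.99999392e-01]]), 'wrist_force': array([-0.09209638, -0.31850491,  0.82432394]), 'ft_torque': array([-0.06170454, -0.03136987, -0.00219814]), 'gripper_force': 0.0, 'width': 85.39763763976832}
{'K': array([[371.64829954,   0.        , 316.37704631],
       [  0.        , 371.64829954, 238.52077278],
       [  0.        ,   0.        ,   1.        ]]), 'T_tool_cam': array([[-1.11000489e-03, -9.51868204e-01, -3.06505611e-01,
         7.86687513e+01],
       [ 9.99999309e-01, -1.17508646e-03,  2.78080372e-05,
         1.92843098e-02],
       [-3.86640181e-04, -3.06505368e-01,  9.51868851e-01,
        -1.42492797e+02],
       [ 0.00000000e+00,  0.00000000e+00,  0.00000000e+00,
         1.00000000e+00]])}
```

View pics/top0.png

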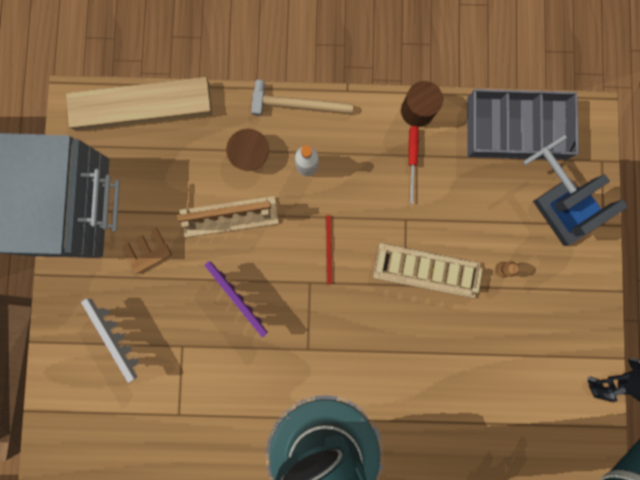

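View pics/side0.png

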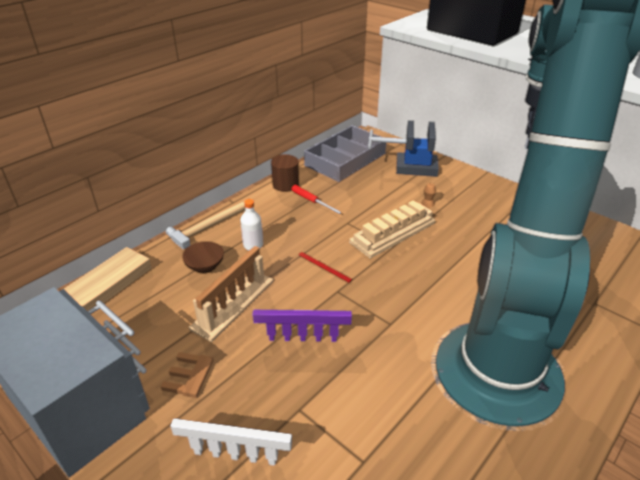

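The top view shows the stand at about (229,216) with the brown rail from (180,217) to (270,206). The cradle is at about (429,270), with the foot shifted to the right inside it. Next I'll enlarge these areas.

Run:
```python
from h import *
im=np.load('top0.npy')
a=cv2.resize(im[185:245,170:290],None,fx=6,fy=6,interpolation=cv2.INTER_CUBIC)[:300]
a=cv2.resize(im[190:240,170:290],None,fx=6,fy=6,interpolation=cv2.INTER_CUBIC)
b=cv2.resize(im[238:303,367:487],None,fx=6,fy=6,interpolation=cv2.INTER_CUBIC)[:300]
b=cv2.resize(im[240:300,367:487],None,fx=5,fy=5,interpolation=cv2.INTER_CUBIC)
b=np.pad(b,((0,0),(0,120),(0,0)))
save('c1.png',np.vstack([a[:300],b[:300]]))
```

```text
(no output)
```

View pics/c1.png

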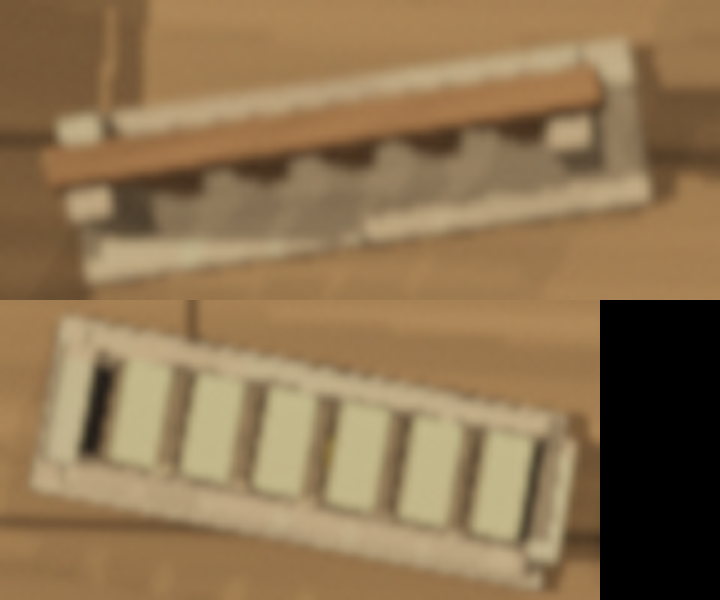

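The crop shows the rail from (42,165) to (600,88), and the six pale lands from (140,413) to (502,485). A mask can pick these out for measuring.

```bash
cat > meas.py <<'E'
from h import *
im=np.load('top0.npy');
hsv=cv2.cvtColor(im,cv2.COLOR_RGB2HSV).astype(int)
# rail
print(im[207,220],hsv[207,220],'land',im[int(240+157/5),int(367+358/5)],hsv[271,438],'cradle rim',im[263,407+8*0],hsv[int(240+60/5),int(367+250/5)])
m=np.zeros(im.shape[:2],np.uint8)
p=hsv[190:240,170:290]; ref=hsv[207,220]
m[190:240,170:290]=(abs(p-ref)<[4,30,40]).all(2)
n,l,st,c=cv2.connectedComponentsWithStats(m);k=1+np.argmax(st[1:,4]);print('rail comp',st[k])
ys,xs=np.nonzero(l==k);r=cv2.minAreaRect(np.c_[xs,ys].astype(np.float32));print(r)
bx=ray('top',cv2.boxPoints(r),110);print(np.round(bx,1),'c',bx.mean(0))
e=[np.linalg.norm(bx[i]-bx[(i+1)%4]) for i in range(2)];i=int(np.argmax(e));d=bx[i]-bx[(i+1)%4];print(e,np.degrees(np.arctan2(d[1],d[0])))
m=np.zeros(im.shape[:2],np.uint8);ref=hsv[271,438];p=hsv[240:300,367:487]
m[240:300,367:487]=(abs(p-ref)<[4,25,25]).all(2)
n,l,st,c=cv2.connectedComponentsWithStats(m,connectivity=4);
g=[k for k in range(1,n) if st[k,4]>40];print(st[g][:,4],c[g])
C=ray('top',c[g],60);print(np.round(C,1))
E
python3 meas.py
```

```text
[175 147 110] [ 17  95 175] land [195 184 140] [ 24  72 195] cradle rim [194 184 139] [ 21  74 187]
rail comp [ 179  190  100   48 1791]
((228.57962036132812, 213.2936248779297), (37.578853607177734, 97.48209381103516), 80.83765411376953)
[[601.9 364.4 110. ]
 [645.5 139.4 110. ]
 [557.7 122.3 110. ]
 [514.8 345.8 110. ]] c [579.99011717 242.98055519 110.        ]
[np.float64(229.0841741845855), np.float64(89.39757219426258)] 100.95020506957601
[106 184 191 205 195 194 176  50] [[380.25471698 261.48113208]
 [394.80434783 262.05434783]
 [409.27748691 264.79057592]
 [423.92682927 267.0097561 ]
 [438.31794872 270.31282051]
 [452.80927835 273.37113402]
 [466.96022727 276.30113636]
 [477.36       282.86      ]]
[[ 479.  -121.7   60. ]
 [ 478.6 -157.2   60. ]
 [ 473.  -192.5   60. ]
 [ 468.6 -228.2   60. ]
 [ 461.5 -263.2   60. ]
 [ 455.1 -298.5   60. ]
 [ 449.  -332.9   60. ]
 [ 433.8 -358.2   60. ]]
```

```bash
sed -i 's/hsv\[207,220\]/hsv[211,223]/g; s/<\[4,30,40\]/<[4,40,25]/' meas.py; python3 meas.py | head -9
python3 - <<'E'
from h import *
# side pic: rail seen; foot refine of land line
C=np.array([[478.6,-157.2],[473,-192.5],[468.6,-228.2],[461.5,-263.2],[455.1,-298.5],[449,-332.9]])
print(C.mean(0)); k=np.polyfit(C[:,1],C[:,0],1);print(k,np.degrees(np.arctan(k[0])))
E
```

```text
[175 147 110] [ 15 139 167] land [195 184 140] [ 24  72 195] cradle rim [194 184 139] [ 21  74 187]
rail comp [ 193  190   97   18 1154]
((241.0, 198.49998474121094), (95.99998474121094, 16.999996185302734), 0.0)
[[592.3 327.3 110. ]
 [632.8 329.3 110. ]
 [639.3 103.1 110. ]
 [598.8 101.8 110. ]] c [615.79628835 215.4010344  110.        ]
[np.float64(40.48727882590171), np.float64(226.32702014164954)] 91.65273056116553
[106 184 191 205 195 194 176  50] [[380.25471698 261.48113208]
[ 464.3        -245.41666667]
[1.69506511e-01 5.05899723e+02] 9.620562454083524
```

Run:
```python
from h import *
e=np.array([[177.1,217.3],[269.9,204.6]]);P=ray('top',e,110);print(P,np.linalg.norm(P[0]-P[1]),P.mean(0));d=P[0]-P[1];a=np.arctan2(d[1],d[0]);print(np.degrees(a))
R=monitor.read_state()['ee_rot'];yaw=np.arctan2(R[1,0],R[0,0]);print('toolx yaw',np.degrees(yaw),'tool y close should be perp to rail -> tool x along rail')
t=P.mean(0)-monitor.read_state()['position'];print(t,R.T@t)
```

```text
[[566.883073   363.38662899 110.        ]
 [603.20861268 146.91305038 110.        ]] 219.5002393347045 [585.04584284 255.14983968 110.        ]
99.52581854002094
toolx yaw 24.396957688881724 tool y close should be perp to rail -> tool x along rail
[ 327.03956807  824.06077132 -120.73272554] [ 638.23075644 -615.25803077  121.35271745]
```

```bash
python3 -m creep '[[3.5,-3.4,0,0,8.5],[3.5,-3.4,0,0,8.5],[3.5,-3.4,0,0,8.5],[3.5,-3.4,0,0,8.5],[3.5,-3.4,0,0,8.5],[3.5,-3.4,0,0,8.5],[3.5,-3.4,0,0,8.5],[3.5,-3.4,0,0,8.5]]'; python3 -m creep '[[3.5,-3.4,0,0,8.5],[3.5,-3.4,0,0,8.5],[3.5,-3.4,0,0,8.5],[3.5,-3.4,0,0,8.5],[3.5,-3.4,0,0,8.5],[3.5,-3.4,0,0,8.5],[3.5,-3.4,0,0,8.5],[3.5,-3.4,0,0,8.5]]';python3 -m creep '[[0,0,0,-0.14,8.5],[0,0,0,-0.14,8.5],[0,0,0,-0.14,8.5],[0,0,0,-0.14,8.5],[0,0,0,-0.14,8.5],[0,0,0,-0.14,8.5],[0,0,0,-0.14,8.5],[0,0,0,-0.14,8.5]]'
cat >> h.py <<'E'
def go(x,y,z,yaw):
    s=monitor.read_state();R=s['ee_rot'];t=np.array([x,y,z])-s['position'];yw=np.degrees(np.arctan2(R[1,0],R[0,0]))
    print('t',s['t'],'pos',s['position'].round(1),'yaw',yw.round(2),'F',s['wrist_force'].round(1),'w',s['width'],'| cm',(R.T@t/10).round(2),'turn',np.radians(yw-yaw).round(3),'q',s['qpos'].round(2))
E
python3 -c "
from h import *
go(585,255,230,99.5)"
```

```text
t: 0.9
position: [401.0, -203.9, 231.3]
ee_rot: [[0.911, 0.413, -0.0], [0.413, -0.911, -0.0], [-0.0, 0.0, -1.0]]
wrist_force: [1.4, -0.4, -0.4]
width: 84.8
gripper_force: 0.0
t: 1.7
position: [543.8, 159.3, 231.1]
ee_rot: [[0.911, 0.413, -0.0], [0.413, -0.911, -0.0], [-0.0, -0.0, -1.0]]
wrist_force: [1.4, -0.5, 0.5]
width: 85.3
gripper_force: 0.0
t: 2.5
position: [543.3, 157.4, 231.0]
ee_rot: [[0.019, 1.0, -0.001], [1.0, -0.019, -0.0], [-0.0, -0.001, -1.0]]
wrist_force: [-0.5, -0.6, 0.5]
width: 84.7
gripper_force: 0.0
t 2.5 pos [543.3 157.4 231. ] yaw 88.9 F [-0.5 -0.6  0.5] w 84.70426103382384 | cm [9.83 3.98 0.1 ] turn -0.185 q [ 0.24  0.4  -0.72  1.75  0.29  1.11 -0.6 ]
```

```bash
python3 -m creep '[[3.3,1.3,0,0,8.5],[3.3,1.3,0,0,8.5],[3.2,1.3,0,0,8.5],[0,0,0,-0.1,8.5],[0,0,0,-0.085,8.5],[0,0,0,0,8.5]]' | head -2
cat >> h.py <<'E'
def wpix(uv,z,s):
    "fisheye pixels -> world points on plane z"
    c=get_calibration('wrist');K=np.array(c['K']);T=np.array(c['T_tool_cam'])
    uv=np.atleast_2d(uv).astype(float);d=(uv-[K[0,2],K[1,2]])/K[0,0];r=np.linalg.norm(d,axis=1)
    v=np.c_[d/np.maximum(r,1e-9)[:,None]*np.sin(r)[:,None],np.cos(r)]
    D=v@T[:3,:3].T@s['ee_rot'].T;C=s['position']+s['ee_rot']@T[:3,3]
    return C+D*((z-C[2])/D[:,2])[:,None]
def wshot(n):
    import pickle
    s=monitor.read_state();im=grab_frame('wrist');save(n+'.png',im);pickle.dump((s,im),open(n+'.pkl','wb'));return s,im
def wload(n):
    import pickle;return pickle.load(open(n+'.pkl','rb'))
E
python3 -c "
from h import *
go(585,255,230,99.5);wshot('w1')"
```

```text
t: 3.1
position: [584.7, 254.6, 230.7]
t 3.1 pos [584.7 254.6 230.7] yaw 99.27 F [-0.3  0.3 -0.1] w 85.1826722959892 | cm [0.03 0.03 0.07] turn -0.004 q [ 0.06  0.54 -0.74  1.56  0.39  1.19 -0.59]
```

View pics/w1.png

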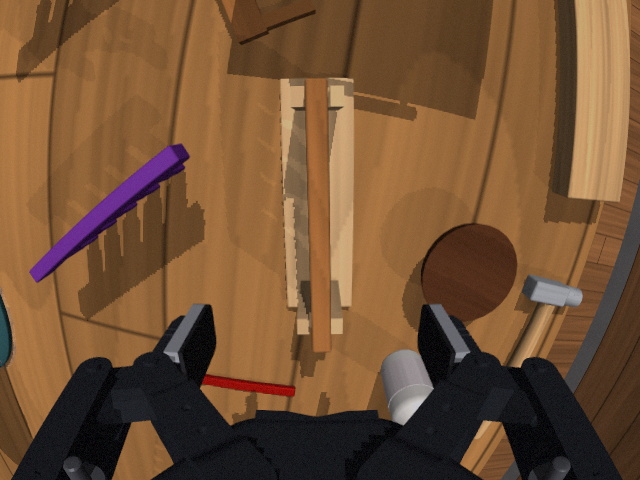

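The wrist view shows the rail top running from (317.5,79) to (322,351), between the open fingers. The path down is clear.

```bash
python3 -c "
from h import *
s,im=wload('w1');P=wpix([[306,79],[329,79],[313,351],[331,350]],110,s);print(P.round(1))
a=(P[0]+P[1])/2;b=(P[2]+P[3])/2;m=(a+b)/2;d=a-b;print(np.linalg.norm(d),m,np.degrees(np.arctan2(d[1],d[0])))
go(m[0],m[1],78,np.degrees(np.arctan2(d[1],d[0])))"
```

```text
[[560.  361.7 110. ]
 [575.7 364.3 110. ]
 [599.  148.4 110. ]
 [614.  151.9 110. ]]
216.31367341803983 [587.17267941 256.56276094 110.        ] 100.27461388374881
t 3.15 pos [584.8 254.4 230.9] yaw 99.06 F [ 0.2 -0.4 -0.6] w 84.63573252750135 | cm [ 0.18  0.28 15.29] turn -0.021 q [ 0.06  0.54 -0.74  1.56  0.39  1.19 -0.59]
```

```bash
python3 -m creep '[[0.2,0.2,0,-0.018,8.5],[0,0,4,0,8.5],[0,0,4,0,8.5],[0,0,4,0,8.5],[0,0,2,0,8.5],[0,0,1.2,0,8.5],[0,0,0,0,4],[0,0,0,0,2]]'; python3 -m creep '[[0,0,0,0,0.5],[0,0,0,0,0.5],[0,0,0,0,0.5],[0,0,0,0,0.5],[0,0,0,0,0.5],[0,0,0,0,0.5],[0,0,0,0,0.5],[0,0,0,0,0.5]]'
```

```text
t: 3.95
position: [587.1, 257.2, 80.4]
ee_rot: [[-0.177, 0.984, 0.001], [0.984, 0.177, 0.001], [0.0, 0.001, -1.0]]
wrist_force: [-0.3, 0.6, 1.2]
width: 58.2
gripper_force: 0.0
t: 4.75
position: [586.9, 256.9, 80.2]
ee_rot: [[-0.177, 0.984, 0.001], [0.984, 0.177, 0.0], [-0.0, 0.001, -1.0]]
wrist_force: [-2.1, -0.5, 7.8]
width: 15.4
gripper_force: 58.8
```

```bash
python3 -m creep '[[0,0,-0.5,0,0.5],[0,0,-1,0,0.5],[0,0,-2,0,0.5],[0,0,-3,0,0.5],[0,0,-3,0,0.5],[0,0,-3,0,0.5],[0,0,-3,0,0.5],[0,0,0,0,0.5]]'; python3 -c "
from h import *
go(464.3,-245.4,236,80.4);wshot('w2');save('t2.png',grab_frame('side')[:,:])"
```

```text
t: 5.55
position: [587.7, 258.0, 239.2]
ee_rot: [[-0.177, 0.984, 0.006], [0.984, 0.177, 0.002], [0.001, 0.006, -1.0]]
wrist_force: [-0.5, 1.4, -0.4]
width: 15.2
gripper_force: 58.8
t 5.55 pos [587.7 258.  239.2] yaw 100.21 F [-0.5  1.4 -0.4] w 15.223987985267375 | cm [-47.35 -21.06   0.13] turn 0.346 q [ 0.06  0.54 -0.75  1.55  0.39  1.2  -0.58]
```

View pics/w2.png

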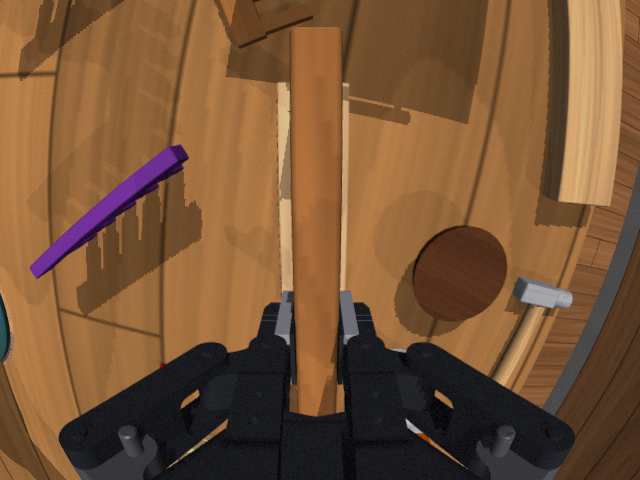

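The rail is held in the pads. Its far end shows at row 27, columns 290–342.

```bash
python3 -c "
from h import *
s,im=wload('w2')
for z in (266,269,272):
  P=wpix([[290,27],[342,27],[316,27],[318,414]],z,s);L=(P-s['position'])@s['ee_rot'];print(L.round(1))
s1,_=wload('w1')
P=wpix([[317.5,79],[322,351]],110,s1);L=(P-s['position'])@s['ee_rot'];print('from w1',L.round(1))
"
```

```text
[[ 1.091e+02 -7.800e+00 -2.670e+01]
 [ 1.091e+02  8.100e+00 -2.660e+01]
 [ 1.090e+02  1.000e-01 -2.660e+01]
 [-3.680e+01  8.000e-01 -2.680e+01]]
[[ 1.083e+02 -7.600e+00 -2.970e+01]
 [ 1.083e+02  7.900e+00 -2.960e+01]
 [ 1.082e+02  1.000e-01 -2.960e+01]
 [-3.380e+01  7.000e-01 -2.980e+01]]
[[ 1.075e+02 -7.400e+00 -3.270e+01]
 [ 1.075e+02  7.700e+00 -3.260e+01]
 [ 1.074e+02  1.000e-01 -3.260e+01]
 [-3.090e+01  7.000e-01 -3.280e+01]]
from w1 [[ 106.7   -1.7  129.4]
 [-110.1   -1.4  129.1]]
```

```bash
python3 -m creep '[[-2,-1,0,0,0.5],[-3.8,-1.7,0,0,0.5],[-3.8,-1.7,0,0,0.5],[-3.8,-1.7,0,0,0.5],[-3.8,-1.7,0,0,0.5],[-3.8,-1.7,0,0,0.5],[-3.8,-1.7,0,0,0.5],[-3.8,-1.7,0,0,0.5]]' >/dev/null; python3 -m creep '[[-3.8,-1.7,0,0,0.5],[-3.8,-1.7,0,0,0.5],[-3.8,-1.7,0,0,0.5],[-3.8,-1.7,0,0,0.5],[-3.5,-1.5,0,0.1,0.5],[0,0,0,0.12,0.5],[0,0,0,0.12,0.5],[0,0,0,0,0.5]]'; python3 -c "
from h import *
go(464.6,-243.7,160,80.4)"
```

```text
t: 7.25
position: [461.1, -246.1, 233.5]
ee_rot: [[0.164, 0.986, -0.001], [0.986, -0.164, 0.001], [0.001, -0.001, -1.0]]
wrist_force: [-0.5, -0.8, -2.0]
width: 15.2
gripper_force: 58.8
t 7.25 pos [ 461.1 -246.1  233.5] yaw 80.57 F [-0.5 -0.8 -2. ] w 15.160681876953598 | cm [0.29 0.32 7.35] turn 0.003 q [ 0.93  0.28 -0.59  1.85  0.18  1.07  0.11]
```

Lower it to hover about 20 mm above the foot, then look.

```bash
python3 -m creep '[[0.3,0.3,2,0,0.5],[0,0,3,0,0.5],[0,0,2.5,0,0.5],[0,0,1.5,0,0.5],[0,0,0,0,0.5],[0,0,0,0,0.5]]'; python3 -c "
from h import *
go(464.6,-243.7,120,80.4);s,im=wshot('w3');save('s3.png',cv2.resize(grab_frame('side')[180:280,320:460],None,fx=5,fy=5,interpolation=cv2.INTER_CUBIC))"
```

```text
t: 7.85
position: [465.4, -243.7, 144.8]
ee_rot: [[0.16, 0.987, 0.0], [0.987, -0.16, 0.0], [0.0, 0.0, -1.0]]
wrist_force: [-0.2, -0.3, -1.4]
width: 14.7
gripper_force: 58.8
t 7.85 pos [ 465.4 -243.7  144.8] yaw 80.81 F [-0.2 -0.3 -1.4] w 14.743374357409897 | cm [-0.02 -0.08  2.48] turn 0.007 q [ 0.88  0.4  -0.56  1.93  0.27  0.89  0.03]
```

View pics/w3.png

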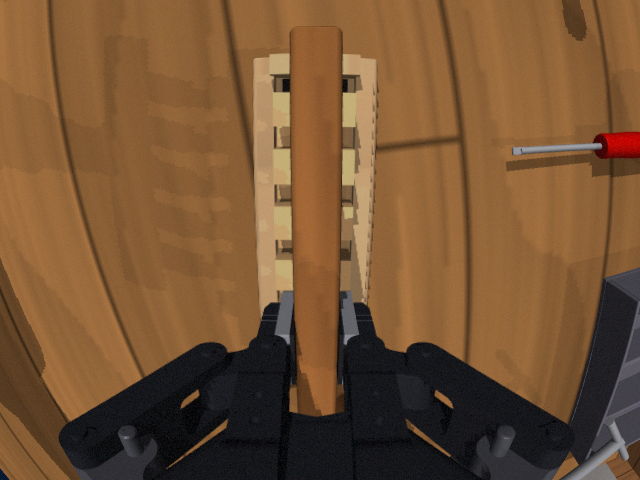

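View pics/s3.png

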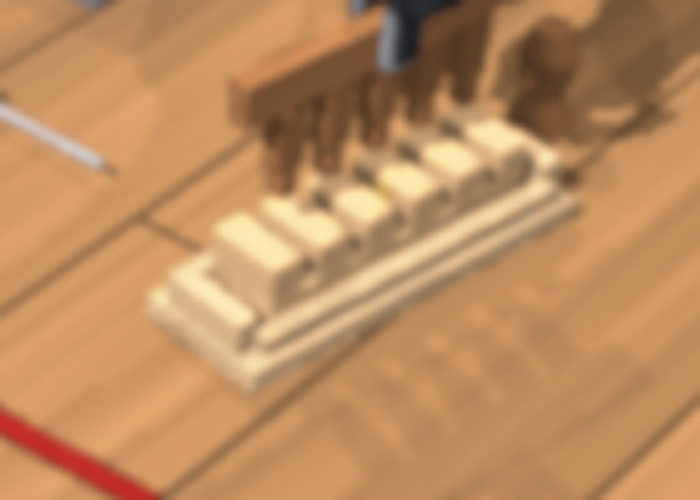

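The wrist view shows lands on both sides of the rail, with slots near rows 138, 194 and 250 at columns 282 and 348. The side view shows the comb hanging above the foot. I'll take the slot edges from the column profiles.

```bash
python3 -c "
from h import *
s,im=wload('w3');g=cv2.cvtColor(im,cv2.COLOR_RGB2HSV)[...,2].astype(float)
for c0,c1 in((278,287),(345,353)):
  p=cv2.GaussianBlur(g[:,c0:c1].mean(1)[:,None],(1,5),0)[:,0];d=np.gradient(p)
  e=[i for i in range(70,292) if abs(d[i])>6 and abs(d[i])==abs(d[i-3:i+4]).max()]
  e2=[i+ (0.5*(abs(d[i-1])-abs(d[i+1]))/(abs(d[i-1])-2*abs(d[i])+abs(d[i+1]))) for i in e]
  cc=(c0+c1)/2
  L=(wpix([[cc,r] for r in e2],60,s)-s['position'])@s['ee_rot']
  print([(round(r,1),round(l[0],1),round(l[1],1),round(d[i])) for r,l,i in zip(e2,L,e)])
L=(wpix([[290,27],[342,27]],174.8,s)-s['position'])@s['ee_rot'];print(L.round(1))
# foot side edges at end land
"
```

```text
[(np.float64(73.6), np.float64(109.0), np.float64(-20.1), -36), (np.float64(91.8), np.float64(97.8), np.float64(-20.1), 38), (np.float64(126.4), np.float64(76.5), np.float64(-20.3), -11), (np.float64(148.8), np.float64(62.8), np.float64(-20.5), 23), (np.float64(184.2), np.float64(40.7), np.float64(-20.9), -15), (np.float64(198.2), np.float64(31.8), np.float64(-21.0), -17), (np.float64(201.9), np.float64(29.5), np.float64(-21.1), 15), (np.float64(205.9), np.float64(26.9), np.float64(-21.2), 16), (np.float64(239.4), np.float64(4.8), np.float64(-21.7), -15), (np.float64(247.8), np.float64(-1.0), np.float64(-21.9), -17), (np.float64(252.3), np.float64(-4.1), np.float64(-22.0), 12), (np.float64(259.4), np.float64(-9.1), np.float64(-22.2), 16), (np.float64(290.2), np.float64(-31.5), np.float64(-23.0), -23)]
[(np.float64(74.2), np.float64(108.6), np.float64(19.7), -38), (np.float64(92.2), np.float64(97.5), np.float64(19.8), 34), (np.float64(126.6), np.float64(76.3), np.float64(19.9), -22), (np.float64(148.8), np.float64(62.7), np.float64(20.0), 26), (np.float64(184.8), np.float64(40.2), np.float64(20.4), -24), (np.float64(206.3), np.float64(26.5), np.float64(20.6), 18), (np.float64(217.9), np.float64(19.0), np.float64(20.8), -14), (np.float64(240.0), np.float64(4.3), np.float64(21.1), -10), (np.float64(248.2), np.float64(-1.3), np.float64(21.3), -7), (np.float64(260.2), np.float64(-9.7), np.float64(21.5), 18), (np.float64(290.2), np.float64(-31.6), np.float64(22.2), -13)]
[[108.3  -7.6 -30. ]
 [108.3   7.8 -29.9]]
```

```bash
python3 -c "
from h import *
s,im=wload('w3')
for r in (98,110,160,170,212,225,270): print(r,'L',' '.join('%d'%v for v in im[r,262:292,2]),'R',' '.join('%d'%v for v in im[r,340:372,2]))
print(((wpix([[274,110],[356,110],[275,165],[354.5,165]],60,s)-s['position'])@s['ee_rot']).round(1))
"
```

```text
98 L 105 107 107 107 106 105 102 105 106 106 106 119 119 118 120 119 119 118 115 118 115 120 119 116 120 119 120 99 47 46 R 38 26 66 111 120 118 115 120 116 119 116 118 118 118 121 117 116 112 112 113 112 113 112 112 112 113 114 110 114 115 112 112
110 L 108 105 105 103 105 106 105 106 106 102 107 109 109 109 112 110 111 109 112 118 122 117 116 121 119 118 121 90 48 42 R 44 28 78 111 115 118 119 119 119 116 119 118 120 121 115 119 112 110 108 111 113 114 110 109 110 112 114 108 109 111 111 111
160 L 100 103 104 104 101 100 102 99 99 100 107 113 118 120 119 121 118 121 119 117 118 119 117 118 117 118 117 114 79 36 R 36 37 82 119 118 117 118 121 121 120 119 118 117 116 108 73 71 69 73 70 98 109 110 110 107 110 108 108 107 106 105 87
170 L 106 107 107 108 108 106 105 108 104 103 108 109 110 109 111 107 108 118 112 114 113 112 118 118 120 120 119 117 93 39 R 33 29 94 117 119 121 120 118 117 120 121 120 117 114 98 76 75 73 95 113 115 110 112 114 114 115 113 113 113 112 109 107
212 L 110 110 114 112 113 114 111 109 111 110 111 111 122 120 116 118 119 119 122 119 119 117 121 119 119 117 117 120 106 72 R 34 48 72 84 107 120 118 118 119 118 119 119 116 89 76 75 100 121 120 118 120 119 119 121 120 119 119 120 112 94 82 83
225 L 121 119 120 122 120 118 115 111 114 112 110 110 111 108 107 117 119 117 118 117 112 112 112 115 121 119 117 119 116 86 R 24 55 76 78 78 80 79 77 77 76 77 76 80 99 117 117 120 120 122 119 118 118 119 120 115 120 117 117 115 110 101 76
270 L 118 118 116 116 118 116 118 118 118 111 108 110 108 117 117 113 119 117 120 117 120 117 119 119 119 118 117 115 120 116 R 46 73 80 77 74 75 78 75 77 79 77 76 78 75 79 76 79 78 74 91 116 117 119 120 117 114 97 99 89 66 52 59
[[ 86.7 -25.3  84.8]
 [ 86.6  24.   84.9]
 [ 52.8 -25.3  84.8]
 [ 52.7  23.5  84.8]]
```

```bash
python3 -m creep '[[-0.07,-0.09,0,0.008,0.5],[0,0,1,0,0.5],[0,0,0.9,0,0.5],[0,0,0,0,0.5],[0,0,0,0,0.5]]'; python3 -m creep '[[0,0,0.3,0,0.5],[0,0,0.3,0,0.5],[0,0,0,0,0.5]]'; python3 -c "
from h import *
go(464.5,-244.1,116,80.4)"
```

```text
t: 8.45
position: [464.0, -244.1, 124.9]
ee_rot: [[0.169, 0.986, -0.001], [0.986, -0.169, 0.001], [0.001, -0.001, -1.0]]
wrist_force: [1.6, -0.6, -2.0]
width: 15.1
gripper_force: 58.8
t: 8.75
position: [463.9, -244.2, 118.9]
ee_rot: [[0.169, 0.986, -0.0], [0.986, -0.169, 0.0], [0.0, -0.0, -1.0]]
wrist_force: [0.0, -0.4, -2.5]
width: 15.1
gripper_force: 58.8
t 8.75 pos [ 463.9 -244.2  118.9] yaw 80.26 F [ 0.  -0.4 -2.5] w 15.071997916718923 | cm [0.02 0.06 0.29] turn -0.002 q [ 0.87  0.43 -0.54  1.95  0.29  0.84  0.  ]
```

```bash
for i in 1 2; do python3 -m creep '[[0,0,0.15,0,0.5],[0,0,0,0,0.5]]' | grep -E 'posi|force'; done
```

```text
position: [464.1, -244.3, 117.7]
wrist_force: [-0.2, 0.7, -1.7]
gripper_force: 58.8
position: [464.2, -244.3, 116.3]
wrist_force: [-0.9, -0.7, 1.9]
gripper_force: 59.2
```

```bash
for i in 1 2; do python3 -m creep '[[0,0,0.1,0,0.5],[0,0,0,0,0.5]]' | grep -E 'posi|wrist'; done
```

```text
position: [464.3, -244.4, 115.4]
wrist_force: [-0.3, 0.4, 4.4]
position: [464.1, -244.6, 114.2]
wrist_force: [0.5, -1.8, 0.7]
```

```bash
for i in 1 2 3; do python3 -m creep '[[0,0,0.15,0,0.5],[0,0,0,0,0.5]]' | grep -E 'posi|wrist'; done
```

```text
position: [464.2, -244.5, 112.8]
wrist_force: [-0.3, -1.6, 4.6]
position: [464.3, -244.4, 111.4]
wrist_force: [-0.5, -2.4, 6.7]
position: [464.4, -244.4, 110.0]
wrist_force: [0.1, -1.3, 8.0]
```

```bash
for i in 1 2 3 4; do python3 -m creep '[[0,0,0.15,0,0.5],[0,0,0,0,0.5]]' | grep -E 'posi|wrist'; done
```

```text
position: [464.5, -244.4, 108.5]
wrist_force: [0.2, -1.2, 7.9]
position: [464.6, -244.4, 107.1]
wrist_force: [-0.1, -1.5, 8.8]
position: [464.6, -244.4, 105.7]
wrist_force: [0.1, -2.2, 9.4]
position: [464.6, -244.4, 104.0]
wrist_force: [0.7, -1.7, 5.6]
```

```bash
for i in 1 2 3 4; do python3 -m creep '[[0,0,0.1,0,0.5],[0,0,0,0,0.5]]' | grep -E 'posi|wrist'; done
```

```text
position: [464.5, -244.4, 103.0]
wrist_force: [1.0, -1.6, 7.6]
position: [464.5, -244.4, 102.0]
wrist_force: [0.6, -1.0, 5.7]
position: [464.5, -244.3, 101.0]
wrist_force: [-0.2, -1.4, 6.9]
position: [464.4, -244.4, 100.0]
wrist_force: [0.2, -1.9, 6.5]
```

```bash
for i in 1 2; do python3 -m creep '[[0,0,0.1,0,0.5],[0,0,0,0,0.5]]' | grep -E 'posi|wrist'; done
```

```text
position: [464.4, -244.3, 99.0]
wrist_force: [0.5, -1.6, 5.9]
position: [464.5, -244.4, 98.1]
wrist_force: [-0.2, -1.6, 9.1]
```

```bash
for i in 1 2; do python3 -m creep '[[0,0,0.1,0,0.5],[0,0,0,0,0.5]]' | grep -E 'posi|wrist'; done
```

```text
position: [464.5, -244.4, 97.3]
wrist_force: [-1.6, -1.2, 12.4]
position: [464.6, -244.4, 96.5]
wrist_force: [-3.3, -0.8, 18.2]
```

```bash
python3 -m creep '[[0,0,0.08,0,0.5],[0,0,0,0,0.5],[0,0,0,0,0.5]]' | grep -E 'posi|wrist'; python3 -m creep '[[0,0,-0.1,0,0.5],[0,0,-0.1,0,0.5],[0,0,0,0,0.5]]' | grep -E 'posi|wrist'
```

```text
position: [464.6, -244.5, 95.9]
wrist_force: [-4.3, -0.4, 20.6]
position: [464.5, -244.4, 97.6]
wrist_force: [-1.8, -1.1, 12.1]
```

```bash
python3 -m creep '[[0,0,-0.1,0,0.5],[0,0,0,0,3],[0,0,0,0,5],[0,0,0,0,5],[0,0,0,0,5],[0,0,0,0,5],[0,0,0,0,5]]'; python3 -m creep '[[0,0,-1,0,5],[0,0,-3,0,5],[0,0,-4,0,5],[0,0,-4,0,8.5],[0,0,-2,0,8.5],[0,0,0,0,8.5],[0,0,0,0,8.5]]'; python3 -c "
from h import *
s,im=wshot('w4');save('s4.png',cv2.resize(grab_frame('side')[170:270,320:460],None,fx=5,fy=5,interpolation=cv2.INTER_CUBIC))
"
```

```text
t: 13.85
position: [464.0, -244.2, 97.9]
ee_rot: [[0.169, 0.986, -0.0], [0.986, -0.169, 0.0], [0.0, -0.0, -1.0]]
wrist_force: [0.2, 0.5, -0.3]
width: 50.4
gripper_force: 0.0
t: 14.55
position: [464.0, -244.3, 238.4]
ee_rot: [[0.169, 0.986, 0.0], [0.986, -0.169, -0.001], [-0.001, 0.0, -1.0]]
wrist_force: [-0.2, -0.9, -0.1]
width: 84.7
gripper_force: 0.0
```

View pics/s4.png

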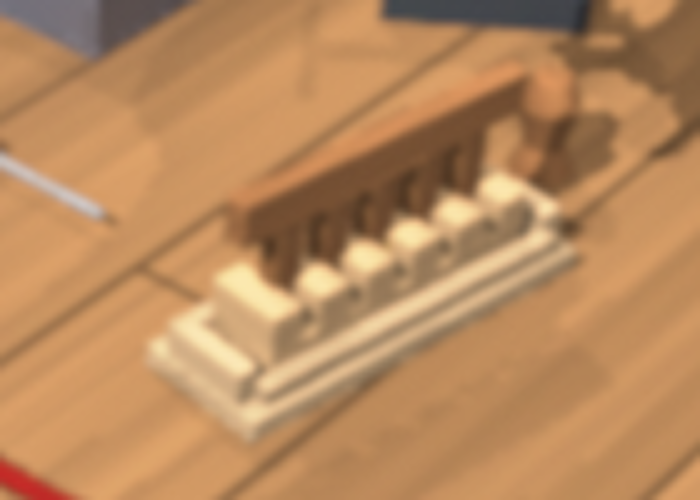

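View pics/w4.png

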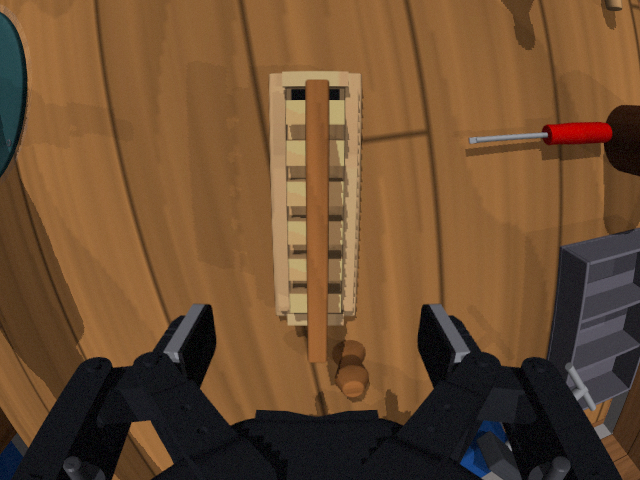

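The back stands upright with all five tenons in their slots and the shoulders on the lands. The force rose at the foam's rate from the expected home height, which confirms it seated. The knob near (350,370) and the other bystanders are untouched.

```bash
python3 -c "
from cell import ticket
print(ticket.job_done())"
```

```text
the job is handed in; nothing more can be done
None
```

The back is fitted to the foot with all five tenons in their slots and its shoulders home; the highest push I read was about 22 N, the gripper has let go and is clear, and the job was handed in at about 15 s.

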